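Ease the drain-pump housing apart with a wedge

ROBOT

A 6-joint arm with a two-finger parallel gripper is mounted at the origin on the work surface. World frame = base frame: x ahead of the robot, y to its left, z up, the work surface at z = 0. Lengths are in m, angles in rad, forces in N, time in s.
With the tool pointing down it reaches from about 0.375 to 0.925 m from the base axis. Payload 5.7 kg.
Tool frame: the origin (TCP) lies between the finger pads; the fingertips stand 17 mm ahead of it and the grasp point (between the pads) lies 2 mm behind it; z points along the fingers, y is the line along which they close (so a half turn about z gives the same grasp; the last joint's range is limited). The gripper opens to 88 mm and grips with 3 to 60 N. Pads are 20 mm wide; open, the fingers measure 115 mm over their backs; the gripper's body (75 mm by 178 mm) begins 61 mm behind the grasp point.
Start: joints at [-1.348, 0.359, 1.51, -0, 1.272, -0.115], TCP at [0.199, -0.566, 0.24] pointing down, gripper open.
Joint ranges: [-2.97, 2.97], [-1.01, 2.36], [0.21, 2.38], [-0.96, 4.11], [0.2, 2.71], [-2.98, 2.98]. Speed limits (rad/s): [2.39, 2.39, 3.14, 3.14, 3.14, 3.14].

INTERFACE

Orientations are given as a unit quaternion [w, x, y, z].
In Python, from workcell import sensors, viewer, r gives the robot as it stands.
- The arm moves only by the shell command python3 -m jog 'ROWS' [OPENING] [FORCE]. ROWS is JSON, a list of rows, each a list of 2 entries, a list of its own where there are three numbers: the shift along the tool's x, y, z in m, then the turn, a rotation vector about the tool's x, y, z in degrees. In form: [[[tx, ty, tz], [rx, ry, rz]], ...]. A call has 1 to 5 rows; each row is the pose to reach, as a shift and turn from the pose commanded when the call began, along the tool's axes at that moment; what a row does not reach only later rows make up. A row lasts 1/8 s, in which the tool goes at most 62.5 mm and 10.7 degrees, less where a joint would pass 70% of its speed; a pose out of reach is approached as far as the arm can. A call with a gripper value outside its range is refused whole. OPENING is the finger opening in m, from 0 to 0.0878, set as the call begins (- or left out, the last holds). The fingers move at their own pace and stop on an object; FORCE is the grip in N (left out, the last holds). Time passes only in rows, so rows that repeat a pose let the fingers close. It gives the time, the measured TCP pose, the force, the opening and the grip force at its end, in the units of the state.
- sensors.sense(): the state, without advancing time (a new reading comes with each control period).
- viewer.capture(name): name is "side" or "top"; returns the picture (480x640x3 uint8, red, green, blue); there is no depth.
- viewer.camera_info(name): a dict with "fov_y" (degrees; the focal length in pixels is half the picture's height over the tangent of half this angle, whatever the lens; pixels are square), "cx", "cy" (the principal point, pixels), "rvec" (rotation vector, rad) and "tvec" (3), from world to camera coordinates, as OpenCV has them. Camera axes: x right, y down, z forward; pixel columns grow to the right and rows downward; lengths in m; the calibration is good to about 2 mm. A picture is of the moment at which its call begins. camera_info takes no time and is no camera call.
- r.sign_off(): hands the job in; it is judged then, once.
The state is a dict: "time": time; "q": joint angles; "qd": joint speeds; "joint_torque": joint torques, N m; "position": TCP position; "tcp_rot": TCP orientation; "contact_force": force on the tool from outside, world axes, zero at the start; "wrist_torque": the same for the moment, N m; "finger_gap": finger opening in m; "gripper_force": force on a finger pad.
Only numpy, scipy, OpenCV 4.12 (cv2) and the standard library are available. Lean on these libraries where they do the work, as an engineer would, in place of code of your own. Each camera call takes 0.05 s, during which the arm holds its last target. There are 200 camera calls.

TASK

The two halves of the cellar pump's aluminium housing are pressed tight together. Take the wooden wedge from the tool rack and push it, point down, into the notch near one end of the seam on top of the housing and then into the notch near the other end, so that the halves stand evenly apart by a centimetre or more at both ends. Then stand the wedge upright back in the hole of the rack that it came from.

Things in the scene. Friction and masses are not known exactly. Their poses are not given: they have to be found in the camera images.
- wedge_grip (a point): Wooden wedge, 160 g: the only tool in the rack with a rectangular handle. Point: centre of the handle, 32 mm (x) by 50 mm (y) by 60 mm tall (z up); grip across the 32 mm. Below it the blade, 75 mm long, 24 mm wide (y), tapers from 20 mm thick (x) at the handle to 2 mm at the tip, 105 mm below this point. The handle's underside, 30 mm below the point, forms shoulders. A half turn looks the same.
- rack_top (a point): Wooden tool rack fixed to the bench, 90 mm (x) by 230 mm (y), 90 mm high. Point: middle of its top. The 14 mm thick top has three holes, 28 mm (x) by 34 mm (y), at y = -75, 0 and 75 mm; a tool hangs in each by its shoulders, the wedge in any of them with its x along the rack's x. The awl and nut driver have round handles, up to 52 mm above the top; they are not needed.
- notch_left (a point): V notch near the left end of the seam on top of the pump housing: two aluminium castings, each 45 x 160 x 75 mm, in a cradle fixed to the bench. Point: on the near half, moving with it, at the notch's middle, level with the housing's top. x: across the seam, away from the robot; y: along it, left; z up. Mouth 38 mm (y) by 24 mm (x), narrowing to a 3 mm slot 16 mm down.
- notch_right (a point): The like notch 100 mm to the right (-y); point on the far half, axes as notch_left. The wedge enters with its y along the seam, pushed with 10 to 20 N. Both halves yield sideways and stay where pushed; each notch opens its own end only, pivoting on the other. Tip 62 mm below the top: that end opens 10 mm; shoulders down on the top: 13 mm.
Mind the look-alikes: they are no part of the job. What is shaped like the part that bears wedge_grip but orange or red is not meant.

How it is judged:
On the way, in this order (a step that is already met when the one before it is completed fails the run):
1. the wedge is lifted out of the rack (distance of wedge_grip from where it was at the start of the episode above 0.09 m), for 0.1 s.
2. the wedge in one notch has opened that end of the seam by 8 mm or more (((x of notch_left in the frame of notch_right below -0.008 m and horizontal distance between wedge_grip and notch_left below 0.035 m) or (x of notch_right in the frame of notch_left above 0.008 m and horizontal distance between wedge_grip and notch_right below 0.035 m))), for 0.1 s.
3. the wedge in the other notch has opened that end as well (x of notch_left in the frame of notch_right below -0.008 m and x of notch_right in the frame of notch_left above 0.008 m and (horizontal distance between wedge_grip and notch_left below 0.035 m or horizontal distance between wedge_grip and notch_right below 0.035 m)), for 0.1 s.
At the end, for the whole second after the job is handed in: Both ends of the seam stand open by at least 8 mm, the halves are parallel within 4 degrees, and the wedge hangs upright (within 10 degrees) in the rack hole that it came from, its handle within 20 mm of where it started (x of notch_left in the frame of notch_right below -0.008 m and x of notch_right in the frame of notch_left above 0.008 m and angle between the x axis of notch_left and the x axis of notch_right, either way round below 0.07 rad and distance of wedge_grip from where it was at the start of the episode below 0.02 m and angle between wedge_grip's own z axis and vertical below 0.17 rad); the robot touches nothing.
It also fails if it takes over 54 s, if anything falls off the work surface, if the arm or the gripper's body presses on something with over 40 N, if the wrist force passes 120 N, or if a joint passes its speed limit or range.

## Working session

There is one attempt and no reset: what is moved stays moved. The work goes in short steps, Python scripts to look and compute and a shell command to move; the robot and the scene stay as the last step left them, time stands still between calls to the robot, and variables do not carry over. Pictures are saved under pics/ and viewed, at most 10 in all, crops included, and the job is handed in when it is done.

```bash
mkdir -p pics; ls
python3 - <<'E'
from workcell import sensors, viewer, r
import cv2
for n in("side","top"):
    cv2.imwrite(f"pics/{n}0.png",viewer.capture(n)[:,:,::-1]); print(n,viewer.camera_info(n))
print(sensors.sense())
E
```

```text
pics
side {'fov_y': 43.83269807837455, 'cx': 325.0939368370488, 'cy': 239.33843796335614, 'rvec': array([ 0.51881312, -2.68791052,  1.16391667]), 'tvec': array([0.42111112, 0.25051996, 1.02038823])}
top {'fov_y': 55.28226774483682, 'cx': 323.6299546686579, 'cy': 238.4612019119682, 'rvec': array([ 2.16048773, -2.11028014,  0.12998908]), 'tvec': array([-0.10739029,  0.51449546,  0.93653293])}
{'time': 0.1, 'q': array([-1.34811034e+00,  3.59395741e-01,  1.51132100e+00, -2.39527374e-06,
        1.27251219e+00, -1.15102161e-01]), 'qd': array([-0.00047973, -0.00079834, -0.00272664,  0.00053182,  0.00080339,
        0.00062541]), 'joint_torque': array([-5.59112709e-05, -5.16353881e+01, -2.71407008e+01,  6.76345965e-02,
        2.75593676e-02, -2.89941067e-05]), 'position': array([ 0.19869827, -0.56550941,  0.23891703]), 'tcp_rot': array([-8.16892531e-04,  9.85770878e-01,  1.68092554e-01, -4.51307660e-05]), 'contact_force': array([-0.31651716, -0.27629886, -0.39391291]), 'wrist_torque': array([-0.03707508, -0.01152759,  0.03197955]), 'gripper_force': 0.0, 'finger_gap': 0.08758391723900226}
```

View pics/side0.png

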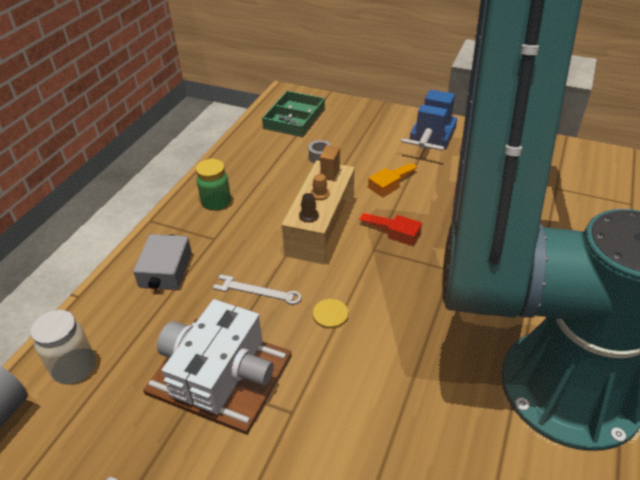

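View pics/top0.png

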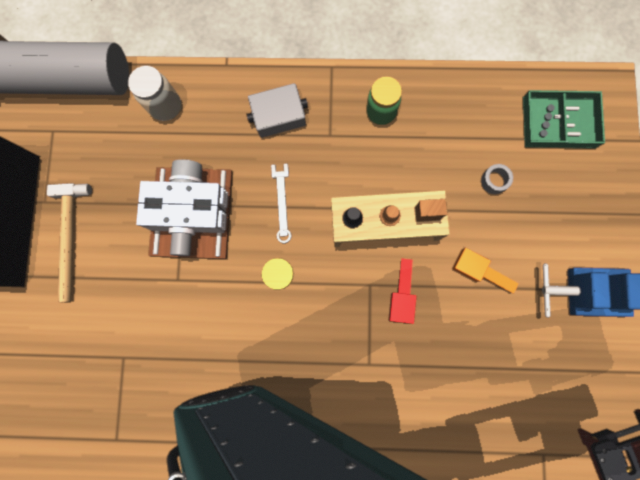

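The side view shows the rack at about (320,210) and the housing at (215,350). The top view shows the rack at (390,217) and the housing at (183,207), with dark notches at about (154,204) and (206,204).

The wedge candidates in the top view are the brown rectangular handle in the rack at (432,208), the orange one on the bench at (475,265) and the red one at (403,305). The brown one fits: it is wooden, in the rack, and the only tool there with a rectangular handle. I'll confirm it in an enlarged crop.

Run:
```python
import cv2,numpy as np
s=cv2.imread("pics/side0.png");t=cv2.imread("pics/top0.png")
def c(i,x,y): return cv2.resize(i[y:y+75,x:x+100],(400,300),interpolation=cv2.INTER_CUBIC)
def c2(i,x,y): return cv2.resize(i[y:y+96,x:x+128],(400,300),interpolation=cv2.INTER_CUBIC)
cv2.imwrite("pics/crop0.png",np.vstack([np.hstack([c2(t,328,170),c2(t,120,160)]),np.hstack([c(s,280,140),c2(s,150,295)])]))
```

```text
(no output)
```

View pics/crop0.png

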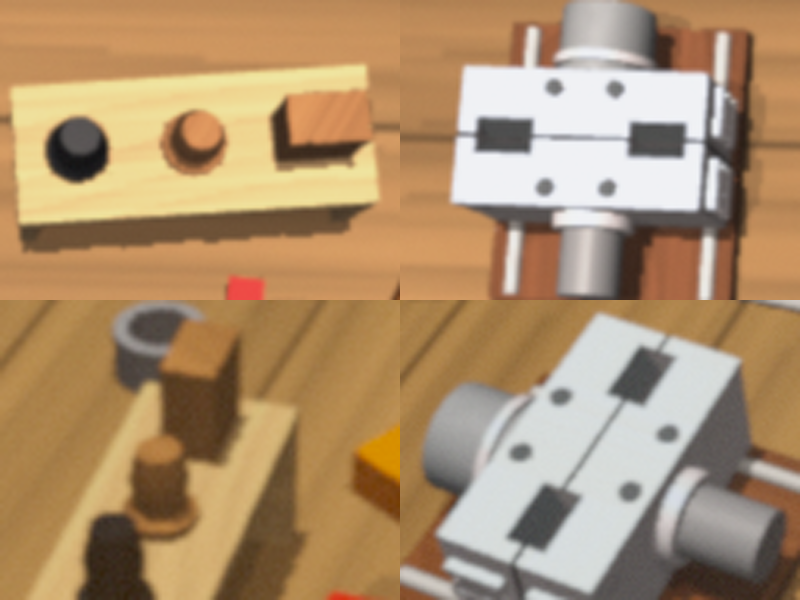

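The crop confirms it: the brown wooden block at top-view (433,208) is standing in the rack's right hole, and both housing notches are clearly visible. Next is triangulation.

```bash
cat > h.py <<'E'
import numpy as np,cv2
from workcell import viewer,sensors
def cam(n):
    c=viewer.camera_info(n);f=240/np.tan(np.radians(c["fov_y"]/2))
    return np.array([[f,0,c["cx"]],[0,f,c["cy"]],[0,0,1]]),cv2.Rodrigues(c["rvec"])[0],np.array(c["tvec"])
def planez(n,uv,z):
    K,R,t=cam(n);d=R.T@np.linalg.solve(K,[*uv,1]);o=-R.T@t
    return o+d*(z-o[2])/d[2]
def tri(a,b):
    P=[]
    for n in("top","side"):
        K,R,t=cam(n);P.append(K@np.c_[R,t])
    X=cv2.triangulatePoints(P[0],P[1],np.float64(a),np.float64(b)).ravel();return X[:3]/X[3]
def proj(n,X):
    K,R,t=cam(n);p=K@(R@np.asarray(X)+t);return p[:2]/p[2]
E
python3 - <<'E'
from h import *
np.set_printoptions(precision=4,suppress=True)
L=tri((153.3,203.2),(195.8,364.4));R=tri((202.6,204.5),(227.8,319.3))
print("notch",L,R,np.linalg.norm(L-R),"seam yaw",np.degrees(np.arctan2(-(L-R)[0],(L-R)[1])))
z=(L[2]+R[2])/2
for p in[(153.3,203.2),(202.6,204.5)]:print(planez("top",p,z))
print("housing corners",[planez("top",p,z)[:2] for p in[(140.2,181.1),(218.9,183),(216,227.5),(136.6,224.6)]])
print("reproj side",[proj("side",planez("top",p,z)) for p in[(153.3,203.2),(202.6,204.5)]])
c=[planez("top",p,.09) for p in[(331.5,197.5),(445.1,191.1),(449.3,235.3),(334.4,241.7)]]
print("rack",*c,np.mean(c,0));e=(c[0]-c[1])+(c[3]-c[2]);print("yaw",np.degrees(np.arctan2(-e[0],e[1])),np.linalg.norm(e)/2)
print("wedge top",tri((433.1,208.1),(330.5,152.2)),planez("top",(433.1,208.1),.15),planez("side",(330.5,152.2),.15))
E
```

```text
notch [0.5733 0.2515 0.0942] [0.5721 0.1506 0.0929] 0.1009282433961399 seam yaw -0.696686848761211
[0.5734 0.2518 0.0935]
[0.5728 0.1507 0.0935]
housing corners [array([0.6192, 0.2826]), array([0.6183, 0.1201]), array([0.5261, 0.1206]), array([0.5286, 0.2824])]
reproj side [array([195.6991, 364.7648]), array([227.0514, 318.8795])]
rack [ 0.5934 -0.1105  0.09  ] [ 0.6112 -0.3399  0.09  ] [ 0.5209 -0.3471  0.09  ] [ 0.503  -0.1183  0.09  ] [ 0.5571 -0.2289  0.09  ]
yaw 4.465607797092231 0.22977212938131555
wedge top [ 0.5639 -0.3036  0.1446] [ 0.5625 -0.3025  0.15  ] [ 0.5611 -0.2964  0.15  ]
```

```bash
cat >> h.py <<'E'
from scipy.spatial.transform import Rotation as Ro
def go(x,y,z,yaw):  # shift/turn in tool axes from now to TCP x,y,z, tool down, tool y at world angle yaw (deg)
    s=sensors.sense();q=s["tcp_rot"];R=Ro.from_quat([*q[1:],q[0]]);a=np.radians(yaw)
    yt=np.array([np.cos(a),np.sin(a),0]);zt=np.array([0,0,-1.]);T=Ro.from_matrix(np.c_[np.cross(yt,zt),yt,zt])
    print(round(float(s["time"]),2),"pos",s["position"].round(4),"F",s["contact_force"].round(1),"gap",round(float(s["finger_gap"]),4),
     "shift",R.inv().apply(np.array([x,y,z])-s["position"]).round(4),"turn",np.degrees((R.inv()*T).as_rotvec()).round(2))
E
python3 -m jog '[[[0.048,-0.014,0],[0,0,-10]],[[0.096,-0.028,0],[0,0,-20]],[[0.144,-0.042,0],[0,0,-30]],[[0.192,-0.056,0],[0,0,-40]],[[0.240,-0.070,0],[0,0,-50]]]' 0.0878 40
python3 -c "from h import *;go(.5628,-.3034,.20,4.47)"
```

```text
time: 0.72
position: [0.4031, -0.4192, 0.2393]
tcp_rot: [-0.0, 0.821, 0.571, -0.0]
contact_force: [-0.3, 0.1, -0.7]
finger_gap: 0.0876
gripper_force: 0.0
0.72 pos [ 0.4031 -0.4192  0.2393] F [-0.3  0.1 -0.7] gap 0.0876 shift [0.1641 0.1096 0.0393] turn [ -0.03  -0.03 -24.79]
```

```bash
python3 -m jog '[[[0.041,0.0275,0.01],[0,0,-6]],[[0.082,0.055,0.02],[0,0,-12]],[[0.123,0.082,0.03],[0,0,-18]],[[0.164,0.110,0.039],[0,0,-24.8]],[[0.164,0.110,0.039],[0,0,-24.8]]]'
python3 - <<'E'
from h import *
go(.5628,-.3034,.118,4.47)
cv2.imwrite("pics/top1.png",cv2.resize(viewer.capture("top")[140:290,330:530,::-1],(800,600),interpolation=cv2.INTER_CUBIC))
E
```

```text
time: 1.35
position: [0.5646, -0.3031, 0.1992]
tcp_rot: [-0.001, 0.679, 0.734, 0.0]
contact_force: [-0.6, -1.0, -0.4]
finger_gap: 0.0881
gripper_force: 0.0
1.35 pos [ 0.5646 -0.3031  0.1992] F [-0.6 -1.  -0.4] gap 0.0881 shift [-0.0003 -0.0017  0.0812] turn [-0.05 -0.11 -0.06]
```

View pics/top1.png

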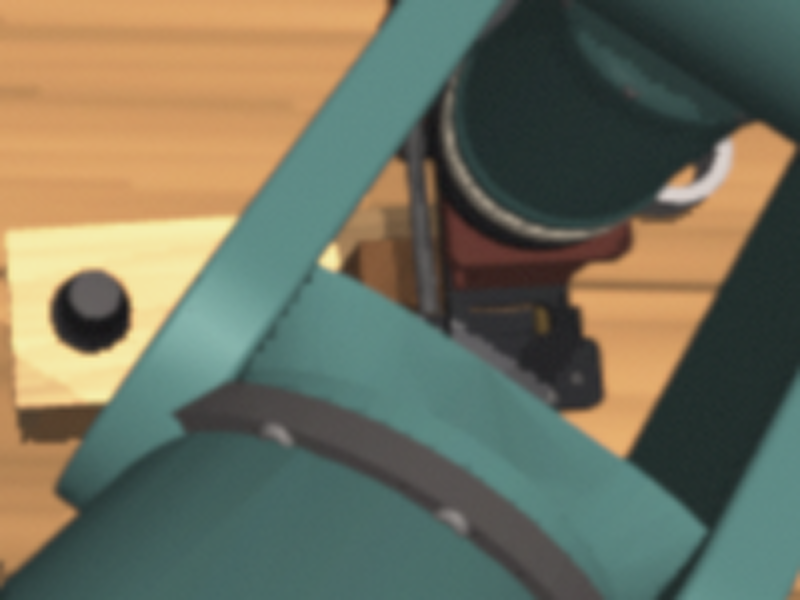

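The arm hides most of the wedge at this angle, but the measured pose matches the target. I'll descend and grip.

```bash
python3 -m jog '[[[0,-0.0017,0.03],[0,0,0]],[[0,-0.0017,0.06],[0,0,0]],[[0,-0.0017,0.081],[0,0,0]],[[0,-0.0017,0.081],[0,0,0]]]'
python3 -m jog '[[[0,0,0],[0,0,0]],[[0,0,0],[0,0,0]],[[0,0,0],[0,0,0]],[[0,0,0],[0,0,0]],[[0,0,0],[0,0,0]]]' 0.02 50
python3 -c "from h import *;go(.5628,-.3034,.118,4.47)"
```

```text
time: 1.9
position: [0.5588, -0.3061, 0.1181]
tcp_rot: [-0.002, 0.682, 0.732, -0.0]
contact_force: [-0.7, -0.8, 0.3]
finger_gap: 0.0877
gripper_force: 0.0
time: 2.52
position: [0.5613, -0.3059, 0.1198]
tcp_rot: [0.0, 0.681, 0.732, 0.0]
contact_force: [-0.1, 0.1, 0.1]
finger_gap: 0.0415
gripper_force: 0.0
2.52 pos [ 0.5613 -0.3059  0.1198] F [-0.1  0.1  0.1] gap 0.0415 shift [0.0024 0.0017 0.0018] turn [ 0.01  0.01 -0.31]
```

```bash
python3 -m jog '[[[0.0025,0.0015,0.002],[0,0,-0.3]],[[0.0025,0.0015,0.002],[0,0,-0.3]],[[0.0025,0.0015,0.002],[0,0,-0.3]],[[0.0025,0.0015,0.002],[0,0,-0.3]]]'
python3 -c "from h import *;go(.5628,-.3034,.118,4.47)"
```

```text
time: 3.02
position: [0.5632, -0.3037, 0.1181]
tcp_rot: [0.001, 0.679, 0.734, 0.0]
contact_force: [1.6, -0.9, 4.6]
finger_gap: 0.0316
gripper_force: 50.0
3.02 pos [ 0.5632 -0.3037  0.1181] F [ 1.6 -0.9  4.6] gap 0.0316 shift [ 0.0004 -0.0003  0.0001] turn [ 0.08  0.05 -0.02]
```

```bash
python3 -m jog '[[[0,0,-0.03],[0,0,0]],[[0,0,-0.07],[0,0,0]],[[0,0,-0.11],[0,0,0]],[[0,0,-0.15],[0,0,0]],[[0,0,-0.15],[0,0,0]]]'
python3 -c "from h import *;go(.5726,.1512,.27,-.6)"
```

```text
time: 3.65
position: [0.5634, -0.3038, 0.2701]
tcp_rot: [0.002, 0.679, 0.734, 0.0]
contact_force: [-0.4, -0.5, -2.3]
finger_gap: 0.0318
gripper_force: 50.0
3.65 pos [ 0.5634 -0.3038  0.2701] F [-0.4 -0.5 -2.3] gap 0.0318 shift [ 0.4529  0.0445 -0.0008] turn [0.2  0.13 5.05]
```

```bash
python3 -m jog '[[[0.04,0.004,0],[0,0,1]],[[0.09,0.009,0],[0,0,2]],[[0.14,0.014,0],[0,0,3]],[[0.19,0.019,0],[0,0,4]],[[0.24,0.024,0],[0,0,5]]]'
python3 -m jog '[[[0.05,0.005,0],[0,0,0]],[[0.10,0.010,0],[0,0,0]],[[0.15,0.015,0],[0,0,0]],[[0.19,0.018,0],[0,0,0]],[[0.19,0.018,0],[0,0,0]]]'
python3 -m jog '[[[0,0,0],[0,0,0]],[[0,0,0],[0,0,0]]]'
python3 -c "from h import *;go(.5726,.1512,.25,-.6)"
```

```text
time: 4.28
position: [0.5658, -0.0601, 0.265]
tcp_rot: [-0.002, 0.711, 0.703, -0.001]
contact_force: [0.5, -0.9, -0.9]
finger_gap: 0.0315
gripper_force: 50.0
time: 4.9
position: [0.5857, 0.1303, 0.2649]
tcp_rot: [-0.002, 0.709, 0.705, -0.002]
contact_force: [-0.2, -0.0, -2.2]
finger_gap: 0.0319
gripper_force: 50.0
time: 5.15
position: [0.587, 0.1265, 0.2668]
tcp_rot: [-0.0, 0.711, 0.703, -0.001]
contact_force: [0.6, 0.9, -2.3]
finger_gap: 0.0318
gripper_force: 50.0
5.15 pos [0.587  0.1265 0.2668] F [ 0.6  0.9 -2.3] gap 0.0318 shift [ 0.0246 -0.0146  0.0168] turn [-0.1   0.03 -0.02]
```

```bash
python3 -m jog '[[[0.0245,-0.0145,0.02],[0,0,0]],[[0.0245,-0.0145,0.05],[0,0,0]],[[0.0245,-0.0145,0.05],[0,0,0]],[[0.0245,-0.0145,0.05],[0,0,0]]]'
python3 - <<'E'
from h import *
go(.5726,.1512,.215,-.6)
a=cv2.resize(viewer.capture("side")[240:420,140:300,::-1],None,fx=2.5,fy=2.5,interpolation=cv2.INTER_CUBIC)
b=cv2.resize(viewer.capture("top")[120:300,110:270,::-1],None,fx=2.5,fy=2.5,interpolation=cv2.INTER_CUBIC)
cv2.imwrite("pics/pre.png",np.hstack([a,b]))
print(proj("side",[.5726,.1512,.112]),proj("side",[.5726,.1512,.0935]))
E
```

```text
time: 5.65
position: [0.574, 0.1515, 0.2185]
tcp_rot: [0.0, 0.711, 0.703, 0.0]
contact_force: [0.9, -0.7, -1.6]
finger_gap: 0.032
gripper_force: 50.0
5.65 pos [0.574  0.1515 0.2185] F [ 0.9 -0.7 -1.6] gap 0.032 shift [-0.0003 -0.0014  0.0035] turn [ 0.05 -0.01 -0.02]
[225.61549251 312.12204729] [227.00606256 319.1435422 ]
```

View pics/pre.png

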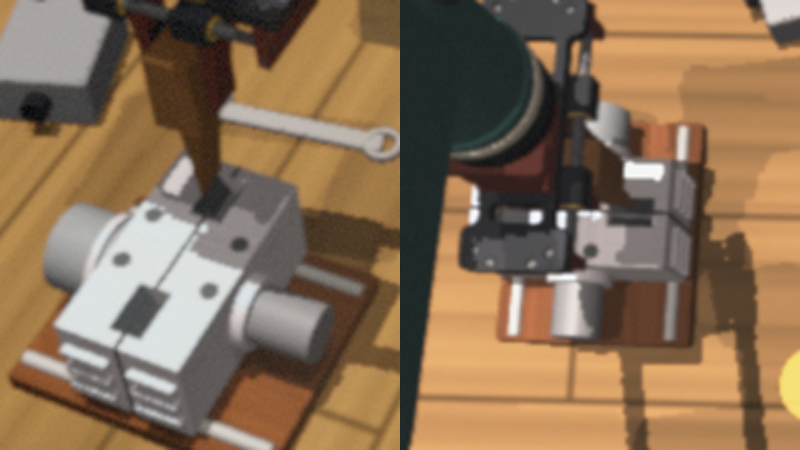

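The side view shows the blade tip at crop (208,190), directly over the right notch, so I'll push down.

```bash
python3 -m jog '[[[-0.0003,-0.0012,0.015],[0,0,0]],[[-0.0003,-0.0012,0.025],[0,0,0]],[[-0.0003,-0.0012,0.032],[0,0,0]],[[-0.0003,-0.0012,0.038],[0,0,0]],[[-0.0003,-0.0012,0.044],[0,0,0]]]'
python3 -c "from h import *;go(.5726,.1512,.126,-.6)"
```

```text
time: 6.38
position: [0.5726, 0.1521, 0.1738]
tcp_rot: [0.0, 0.71, 0.704, 0.0]
contact_force: [-0.4, 0.6, 2.9]
finger_gap: 0.0319
gripper_force: 50.0
6.38 pos [0.5726 0.1521 0.1738] F [-0.4  0.6  2.9] gap 0.0319 shift [-0.0009 -0.0001  0.0478] turn [ 0.06 -0.01  0.06]
```

```bash
python3 -m jog '[[[0,0,0.006],[0,0,0]],[[0,0,0.012],[0,0,0]],[[0,0,0.018],[0,0,0]],[[0,0,0.024],[0,0,0]],[[0,0,0.030],[0,0,0]]]'
python3 -c "from h import *;go(.5726,.1512,.126,-.6)"
```

```text
time: 7.0
position: [0.572, 0.1519, 0.1433]
tcp_rot: [-0.0, 0.71, 0.704, -0.0]
contact_force: [-0.0, -0.8, 2.9]
finger_gap: 0.0316
gripper_force: 50.0
7.0 pos [0.572  0.1519 0.1433] F [-0.  -0.8  2.9] gap 0.0316 shift [-0.0007  0.0006  0.0173] turn [-0.01 -0.    0.05]
```

```bash
python3 -m jog '[[[0,0,0.006],[0,0,0]],[[0,0,0.012],[0,0,0]],[[0,0,0.0165],[0,0,0]],[[0,0,0.0165],[0,0,0]]]'
python3 - <<'E'
from h import *
go(.5726,.1512,.126,-.6)
a=cv2.resize(viewer.capture("side")[260:420,140:300,::-1],None,fx=3.5,fy=3.5,interpolation=cv2.INTER_CUBIC)
cv2.imwrite("pics/in1.png",a)
E
```

```text
time: 7.5
position: [0.5718, 0.152, 0.1263]
tcp_rot: [-0.0, 0.71, 0.704, -0.0]
contact_force: [0.9, 0.5, -3.9]
finger_gap: 0.0319
gripper_force: 50.0
7.5 pos [0.5718 0.152  0.1263] F [ 0.9  0.5 -3.9] gap 0.0319 shift [-0.0007  0.0008  0.0003] turn [-0.05  0.    0.05]
```

View pics/in1.png

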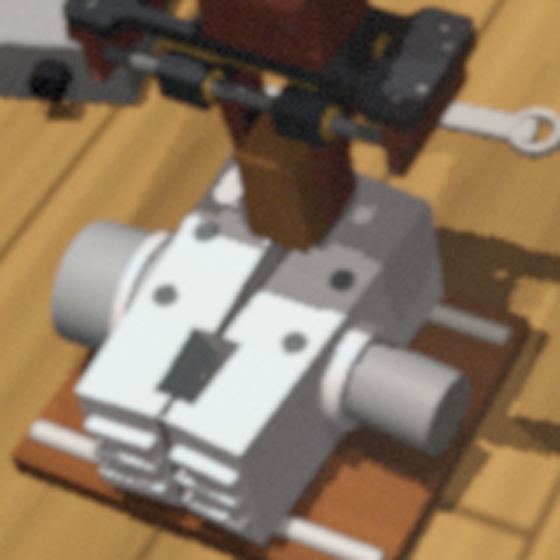

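The right end of the seam is clearly open, with the gap in front of the wedge at crop (250,290). The left end is still closed, with its notch at (200,368). I'll pull out and move to the left notch.

```bash
python3 -m jog '[[[0,0,-0.02],[0,0,0]],[[0,0,-0.045],[0,0,0]],[[0,0,-0.07],[0,0,0]],[[0,0,-0.095],[0,0,0]],[[0,0,-0.095],[0,0,0]]]'
python3 -m jog '[[[0.035,0.001,0],[0,0,0]],[[0.07,0.001,0],[0,0,0]],[[0.099,0.001,0],[0,0,0]],[[0.099,0.001,0],[0,0,0]],[[0.099,0.001,0],[0,0,0]]]'
python3 - <<'E'
from h import *
go(.5732,.2516,.218,-.6)
a=cv2.resize(viewer.capture("side")[260:420,140:300,::-1],None,fx=3.5,fy=3.5,interpolation=cv2.INTER_CUBIC)
cv2.imwrite("pics/pre2.png",a)
E
```

```text
time: 8.18
position: [0.573, 0.1523, 0.2237]
tcp_rot: [0.001, 0.71, 0.704, 0.001]
contact_force: [0.2, -0.1, -1.6]
finger_gap: 0.0318
gripper_force: 50.0
time: 8.8
position: [0.5733, 0.2502, 0.2209]
tcp_rot: [-0.0, 0.71, 0.704, -0.001]
contact_force: [0.0, -0.9, -0.6]
finger_gap: 0.0317
gripper_force: 50.0
8.8 pos [0.5733 0.2502 0.2209] F [ 0.  -0.9 -0.6] gap 0.0317 shift [ 0.0014 -0.0001  0.0029] turn [-0.12  0.07  0.08]
```

View pics/pre2.png

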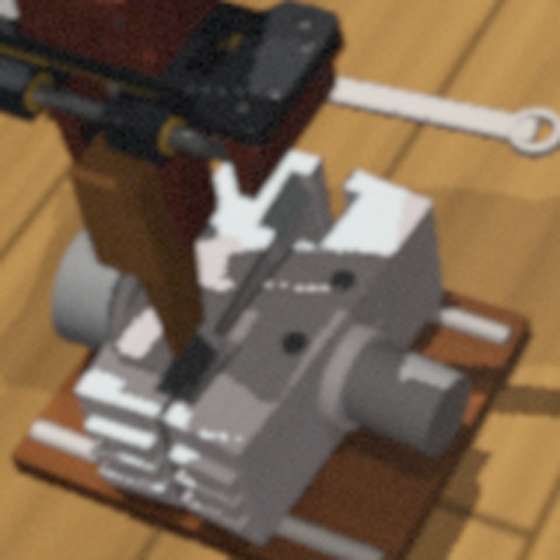

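The right end stayed open, and the tip at crop (183,360) is over the left notch. I'll push it in to the same depth.

```bash
python3 -m jog '[[[0.001,0,0.015],[0,0,0]],[[0.001,0,0.025],[0,0,0]],[[0.001,0,0.032],[0,0,0]],[[0.001,0,0.039],[0,0,0]],[[0.001,0,0.046],[0,0,0]]]'
python3 -c "from h import *;go(.5732,.2516,.126,-.6)"
```

```text
time: 9.48
position: [0.5745, 0.252, 0.1763]
tcp_rot: [0.0, 0.71, 0.704, 0.0]
contact_force: [-0.4, 0.2, 2.3]
finger_gap: 0.0322
gripper_force: 50.0
9.47 pos [0.5745 0.252  0.1763] F [-0.4  0.2  2.3] gap 0.0322 shift [-0.0004 -0.0013  0.0503] turn [ 0.06 -0.02  0.05]
```

```bash
python3 -m jog '[[[0,-0.0005,0.006],[0,0,0]],[[0,-0.0005,0.012],[0,0,0]],[[0,-0.0005,0.018],[0,0,0]],[[0,-0.0005,0.024],[0,0,0]],[[0,-0.0005,0.030],[0,0,0]]]'
python3 -m jog '[[[0,0,0.006],[0,0,0]],[[0,0,0.012],[0,0,0]],[[0,0,0.018],[0,0,0]],[[0,0,0.020],[0,0,0]],[[0,0,0.020],[0,0,0]]]'
python3 -c "from h import *;go(.5732,.2516,.126,-.6)"
```

```text
time: 10.1
position: [0.5735, 0.252, 0.1458]
tcp_rot: [-0.0, 0.71, 0.704, 0.0]
contact_force: [-0.0, 0.2, 3.1]
finger_gap: 0.0318
gripper_force: 50.0
time: 10.72
position: [0.5733, 0.2519, 0.1257]
tcp_rot: [-0.0, 0.71, 0.704, -0.0]
contact_force: [0.6, -0.4, -2.7]
finger_gap: 0.0316
gripper_force: 50.0
10.72 pos [0.5733 0.2519 0.1257] F [ 0.6 -0.4 -2.7] gap 0.0316 shift [-0.0003 -0.0001 -0.0003] turn [-0.04  0.    0.05]
```

```bash
python3 -m jog '[[[0,0,-0.02],[0,0,0]],[[0,0,-0.05],[0,0,0]],[[0,0,-0.095],[0,0,0]],[[0,0,-0.145],[0,0,0]],[[0,0,-0.145],[0,0,0]]]'
python3 -m jog '[[[-0.05,0,0],[0,0,-1]],[[-0.105,0,0],[0,0,-2]],[[-0.16,0,0],[0,0,-3]],[[-0.215,0,0],[0,0,-4]],[[-0.27,0,0],[0,0,-5]]]'
python3 - <<'E'
from h import *
go(.5632,-.3037,.27,4.45)
a=cv2.resize(viewer.capture("side")[240:440,140:300,::-1],None,fx=3,fy=3,interpolation=cv2.INTER_CUBIC)
b=cv2.resize(viewer.capture("top")[140:280,120:250,::-1],(400,600),interpolation=cv2.INTER_CUBIC) if 0 else cv2.resize(viewer.capture("top")[140:290,120:200+40,::-1],(320,400),interpolation=cv2.INTER_CUBIC)
cv2.imwrite("pics/open.png",np.hstack([a[:400] if 0 else a, np.vstack([b,np.zeros((200,320,3),np.uint8)])]))
E
```

```text
time: 11.35
position: [0.5759, 0.2528, 0.2756]
tcp_rot: [0.002, 0.71, 0.704, 0.004]
contact_force: [-0.1, -0.1, -1.8]
finger_gap: 0.032
gripper_force: 50.0
time: 11.98
position: [0.5696, -0.0195, 0.2693]
tcp_rot: [-0.001, 0.679, 0.734, -0.001]
contact_force: [1.3, 0.2, -1.2]
finger_gap: 0.0317
gripper_force: 50.0
11.97 pos [ 0.5696 -0.0195  0.2693] F [ 1.3  0.2 -1.2] gap 0.0317 shift [-0.2828 -0.0286 -0.0008] turn [-0.17 -0.05  0.04]
```

View pics/open.png

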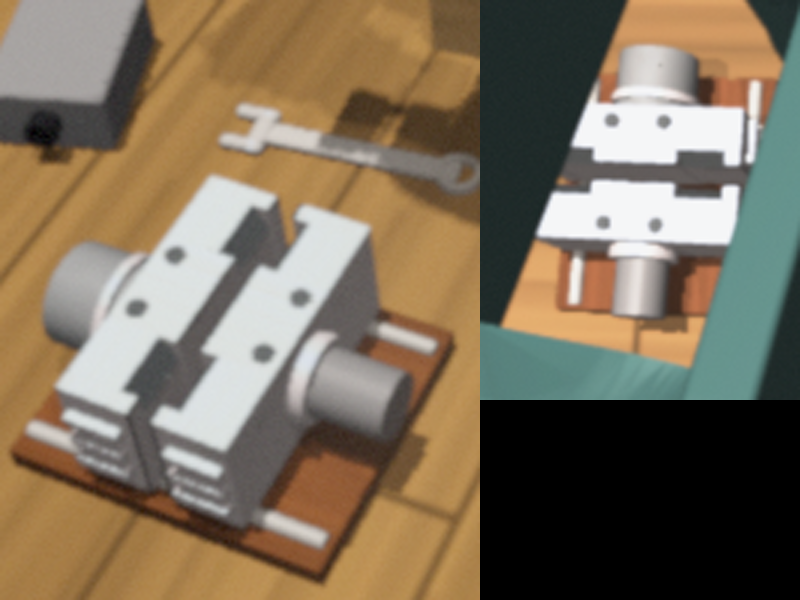

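Both ends stand evenly open: the gap runs parallel from crop (290,220) to (150,430), roughly 12 mm wide. Now back to the rack.

```bash
python3 -m jog '[[[-0.055,-0.006,0],[0,0,0]],[[-0.11,-0.011,0],[0,0,0]],[[-0.165,-0.017,0],[0,0,0]],[[-0.22,-0.023,0],[0,0,0]],[[-0.27,-0.028,0],[0,0,0]]]'
python3 -m jog '[[[-0.01,0,0],[0,0,0]],[[-0.01,0,0],[0,0,0]],[[-0.01,0,0],[0,0,0]]]'
python3 -c "from h import *;go(.5632,-.3037,.235,4.45)"
```

```text
time: 12.7
position: [0.5633, -0.29, 0.2694]
tcp_rot: [-0.001, 0.679, 0.734, -0.0]
contact_force: [-0.1, 0.5, -2.0]
finger_gap: 0.0315
gripper_force: 50.0
time: 13.08
position: [0.5647, -0.2973, 0.2705]
tcp_rot: [-0.001, 0.679, 0.734, 0.0]
contact_force: [0.4, 0.1, -2.4]
finger_gap: 0.0315
gripper_force: 50.0
13.07 pos [ 0.5647 -0.2973  0.2705] F [ 0.4  0.1 -2.4] gap 0.0315 shift [-0.0063 -0.0019  0.0355] turn [-0.06 -0.1   0.08]
```

```bash
python3 -m jog '[[[-0.006,-0.0015,0.025],[0,0,0]],[[-0.006,-0.0015,0.05],[0,0,0]],[[-0.006,-0.0015,0.064],[0,0,0]],[[-0.006,-0.0015,0.064],[0,0,0]],[[-0.006,-0.0015,0.064],[0,0,0]]]'
python3 -c "from h import *;go(.5632,-.3037,.119,4.45)"
```

```text
time: 13.7
position: [0.5644, -0.3053, 0.2081]
tcp_rot: [0.001, 0.679, 0.734, 0.0]
contact_force: [-0.4, 0.8, -1.6]
finger_gap: 0.0319
gripper_force: 50.0
13.7 pos [ 0.5644 -0.3053  0.2081] F [-0.4  0.8 -1.6] gap 0.0319 shift [ 0.0017 -0.0012  0.0891] turn [0.06 0.04 0.04]
```

```bash
python3 -m jog '[[[0.001,-0.001,0.015],[0,0,0]],[[0.001,-0.001,0.03],[0,0,0]],[[0.001,-0.001,0.045],[0,0,0]],[[0.001,-0.001,0.06],[0,0,0]],[[0.001,-0.001,0.07],[0,0,0]]]'
python3 -c "from h import *;go(.5632,-.3037,.119,4.45)"
```

```text
time: 14.32
position: [0.5622, -0.3043, 0.1356]
tcp_rot: [-0.001, 0.679, 0.734, -0.0]
contact_force: [-0.6, -0.0, -1.3]
finger_gap: 0.032
gripper_force: 50.0
14.32 pos [ 0.5622 -0.3043  0.1356] F [-0.6 -0.  -1.3] gap 0.032 shift [0.0005 0.001  0.0166] turn [-0.07 -0.06 -0.  ]
```

```bash
python3 -m jog '[[[0,0.0005,0.008],[0,0,0]],[[0,0.0005,0.014],[0,0,0]],[[0,0.0005,0.0165],[0,0,0]],[[0,0.0005,0.0165],[0,0,0]]]'
python3 -c "from h import *;go(.5632,-.3037,.118,4.45)"
```

```text
time: 14.82
position: [0.5633, -0.3045, 0.1207]
tcp_rot: [0.0, 0.679, 0.734, 0.0]
contact_force: [-0.3, 0.7, -1.8]
finger_gap: 0.0317
gripper_force: 50.0
14.82 pos [ 0.5633 -0.3045  0.1207] F [-0.3  0.7 -1.8] gap 0.0317 shift [ 0.0008 -0.      0.0027] turn [0.01 0.   0.  ]
```

```bash
python3 -m jog '[[[0,0,0.002],[0,0,0]],[[0,0,0.002],[0,0,0]]]'
python3 -m jog '[[[0,0,0],[0,0,0]],[[0,0,0],[0,0,0]],[[0,0,0],[0,0,0]],[[0,0,0],[0,0,0]],[[0,0,0],[0,0,0]]]' 0.0878
python3 -m jog '[[[0,0,0],[0,0,0]],[[0,0,0],[0,0,0]],[[0,0,0],[0,0,0]]]'
```

```text
time: 15.08
position: [0.5632, -0.3045, 0.1188]
tcp_rot: [0.0, 0.679, 0.734, 0.0]
contact_force: [-0.2, -0.7, -0.8]
finger_gap: 0.0317
gripper_force: 50.0
time: 15.7
position: [0.5632, -0.3044, 0.1187]
tcp_rot: [-0.0, 0.679, 0.734, 0.0]
contact_force: [0.3, 0.2, 0.7]
finger_gap: 0.0781
gripper_force: 0.0
time: 16.08
position: [0.5632, -0.3045, 0.1186]
tcp_rot: [-0.0, 0.679, 0.734, 0.0]
contact_force: [-0.0, -0.8, 0.4]
finger_gap: 0.0875
gripper_force: 0.0
```

```bash
python3 -m jog '[[[0,0,-0.02],[0,0,0]],[[0,0,-0.05],[0,0,0]],[[0,0,-0.09],[0,0,0]],[[0,0,-0.14],[0,0,0]],[[0,0,-0.14],[0,0,0]]]'
python3 -m jog '[[[-0.05,0,0],[0,0,0]],[[-0.10,-0.02,0],[0,0,0]],[[-0.15,-0.05,0],[0,0,0]],[[-0.2,-0.09,0],[0,0,0]],[[-0.25,-0.13,0],[0,0,0]]]'
python3 -m jog '[[[0,0,0],[0,0,0]],[[0,0,0],[0,0,0]],[[0,0,0],[0,0,0]]]'
python3 - <<'E'
from h import *
def c(n,x,y): return cv2.resize(viewer.capture(n)[y:y+120,x:x+160,::-1],(400,300),interpolation=cv2.INTER_CUBIC)
t=viewer.capture("top")[:,:,::-1];s=viewer.capture("side")[:,:,::-1]
f=lambda i,x,y:cv2.resize(i[y:y+120,x:x+160],(400,300),interpolation=cv2.INTER_CUBIC)
cv2.imwrite("pics/end.png",np.vstack([np.hstack([f(t,310,150),f(t,110,145)]),np.hstack([f(s,250,130),f(s,140,290)])]))
E
```

```text
time: 16.7
position: [0.5656, -0.306, 0.2635]
tcp_rot: [0.004, 0.679, 0.734, 0.001]
contact_force: [-0.1, 0.6, -0.2]
finger_gap: 0.0873
gripper_force: 0.0
time: 17.32
position: [0.4533, -0.5622, 0.257]
tcp_rot: [-0.001, 0.679, 0.734, 0.0]
contact_force: [0.1, 0.4, 0.0]
finger_gap: 0.0876
gripper_force: 0.0
time: 17.7
position: [0.4556, -0.5597, 0.2581]
tcp_rot: [-0.001, 0.678, 0.735, 0.0]
contact_force: [-0.6, 0.1, 0.6]
finger_gap: 0.0879
gripper_force: 0.0
```

View pics/end.png

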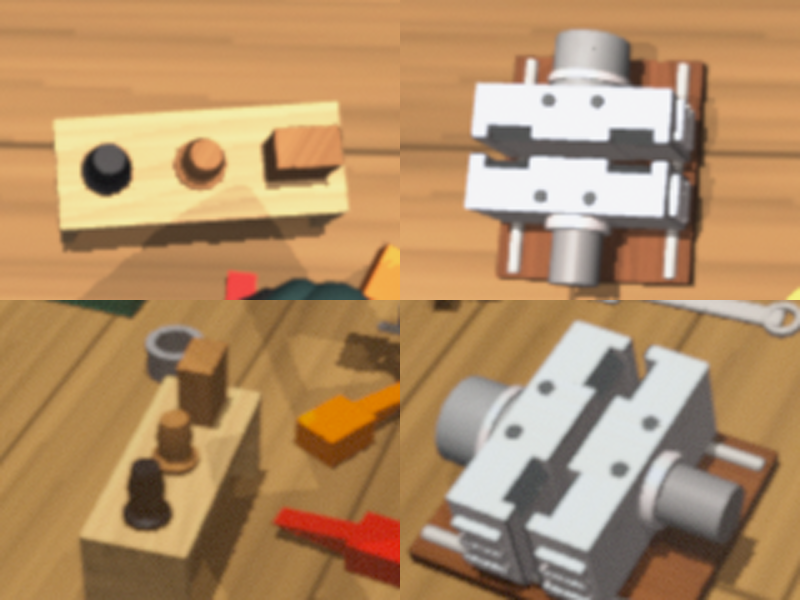

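The wedge is upright in its original hole, at crop (308,150). The halves are open and parallel, and the arm is clear of everything, so I'm handing in.

```bash
python3 -c "from workcell import r;print(r.sign_off())"
```

```text
the job is handed in; nothing more can be done
None
```

The job is handed in at about 18 s of the 54 s allowed: the final pictures show both ends of the seam standing evenly open by roughly 12 mm (judged by eye and wedge depth) and the wedge upright in the rack hole it came from; no verdict was returned.

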